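Free the ratchet pawl and bring the hold-down arm onto the tube

TASK

On the welding bench, the clamp's arm is held up by a ratchet above a tube lying in its cradle. With the fingertips, press the pawl's thumb plate down until the pawl is well clear of the ratchet teeth and stays there, then push the arm down by its cross-bar handle until its rubber shoe rests on the tube. Nothing is to be gripped or lifted; leave the tube in its cradle and everything else on the bench where it is, and finish clear of everything.

Things in the scene. Friction and masses are not known exactly. Their poses are not given: they have to be found in the camera images.
- clamp: the fixed hold-down clamp, on a dark steel plate 270 x 110 x 12 mm. Origin on the table right under the arm's hinge; x runs level towards the V-cradle and the handle end (the plate covers x -110 to 160 mm), z up. The ratchet wheel (50 mm radius over its teeth, about the hinge) and the pawl lie in the plane y = 0; a grey cheek plate, 122 mm tall, stands beside them at y = 18 to 26 mm, x = -62 to 38 mm, which is the robot's side. The top of the tube is 70 mm above the table
- clamp_hinge (a point): the arm's hinge, 100 mm above the table over the clamp's origin; its axis is level, along the clamp's y
- crossbar (a point): centre of the black round cross-bar at the end of the clamp arm (22 mm thick, 90 mm long, parallel to the hinge axis), 180 mm from the hinge. The arm itself is a steel bar 20 mm wide and 12 mm thick, with a rubber shoe under it 115 mm from the hinge
- clamp_arm (a joint): angle of the clamp arm in rad: at 0 it points 50 degrees (0.873 rad) above the clamp's x; it grows as the arm goes down, and at 0.873 the arm is level and its rubber shoe just meets the tube. It starts between 0 and 0.09. The hinge is stiff: the arm stays where it is left, and once the pawl is free the handle needs about 3 to 6 N to move down. With the pawl in, the teeth stop the arm at about 0.10
- pawl_plate (a point): centre of the top face of the pawl's thumb plate (46 mm along the clamp's x, 40 mm across, 6 mm thick), at the end of the clamp away from the handle; at the start it is level, about 71 mm above the table and 130 mm from the hinge in the clamp's -x direction
- pawl_pivot (a point): the pawl's pivot, 32 mm above the table, its axis parallel to the hinge; the thumb plate's top is 88 mm from it in the clamp's -x direction and 39 mm higher while the pawl is in
- pawl (a joint): angle of the pawl in rad: 0 to 0.03 at the start, its nose in the ratchet teeth; it grows as the thumb plate is pressed down (the plate sinks about 37 mm in all) and stops at 0.40. The nose is clear of the teeth from about 0.14. It is stiff, about 3 N at the plate, and stays where it is left
- tube: a welded steel tube, 50 mm outside and 120 mm long, lying loose in the V-cradle across the clamp under the arm; origin on its underside at mid-length, 20 mm above the table and 115 mm from the hinge axis along the clamp's x
- tube_b: a welded steel tube, 50 mm across, 120 mm tall, standing on end beyond the handle end of the clamp; origin at the centre of its foot; to be left alone
- tube_c: a second such tube, standing on end; origin at the centre of its foot; to be left alone
- disc: a dark grinding disc, 96 mm across and 22 mm high, lying flat on the far side of the clamp; origin under its centre; to be left alone
- angle: an aluminium angle bracket 70 x 50 mm, 55 mm tall, near the clamp on the robot's side; origin under its foot; to be left alone
- brush: a brush with a wooden handle, lying on the far side of the clamp; to be left alone
- hammer: a hammer with a wooden handle, lying to the robot's right; to be left alone
- spray: a spray can 60 mm across, 170 mm tall, to the robot's left; origin at the centre of its foot; to be left alone
- scriber: a black-handled scriber, lying to the robot's left; to be left alone
Things that resemble listed ones, but are neither listed nor needed, are in the scene too. What is shaped like the tube but blue is not meant.

How it is judged:
By the outcome, as a careful person would: the job done as asked, in the order asked, and still so for the second after the job is handed in, with the robot touching nothing.
It also fails if it takes over 48 s, if anything falls off the work surface, if the arm or the gripper's body presses on something with over 40 N, if the wrist force passes 120 N, or if a joint passes its speed limit or range.

ROBOT

A 7-joint arm with a two-finger parallel gripper is mounted at the origin on the work surface. World frame = base frame: x ahead of the robot, y to its left, z up, the work surface at z = 0. Lengths are in m, angles in rad, forces in N, time in s.
With the tool pointing down it reaches from about 0.4 to 0.9 m from the base axis. Payload 5.5 kg.
Tool frame: the origin (TCP) lies midway between the tips of the shut fingers; the grasp point (between the pads) lies 19 mm behind it; z points along the fingers, y is the line along which they close (so a half turn about z gives the same grasp; the last joint's range is limited). The gripper opens to 85 mm and grips with 20 to 120 N. Pads are 22 mm wide; open, the fingers measure 114 mm over their backs; the gripper's body (76 mm by 85 mm) begins 54 mm behind the grasp point. The pads swing forward as they close: fully open they stand 13 mm farther back than shut.
Start: joints at [1.397, 0.501, -0.427, 1.55, 0.221, 1.138, -0.21], TCP at [0.275, -0.589, 0.231] pointing down, gripper open.
Joint ranges: [-2.88, 2.88], [-0.31, 2.03], [-1.54, 1.56], [0.2, 2.42], [-1.41, 4.55], [0.19, 2.02], [-2.57, 2.57]. Speed limits (rad/s): [2.57, 2.57, 3.14, 3.14, 3.14, 3.14, 3.14].

INTERFACE

Orientations are given as [roll, pitch, yaw] about the fixed x, y, z axes, in that order (R = Rz(yaw) Ry(pitch) Rx(roll)).
In Python, from station import robot gives the robot as it stands.
- The arm moves only by the tool carry_out, never from a script. Its argument "deltas" is a list of rows, each a list of 7 numbers: the turn, a rotation vector about the tool's x, y, z in rad, then the shift along the tool's x, y, z in mm, then the closure, from 0 (fully open) to 1 (shut). A call has 1 to 10 rows; each row shifts and turns the commanded pose from where the row before left it, along the tool's axes as they then stand; what a row does not reach is not made up. A row lasts 1/8 s, in which the tool goes at most 62.5 mm and 10.7 degrees, less where a joint would pass 70% of its speed; a pose out of reach is approached as far as the arm can. A call is refused whole if a number of a shift passes 62.5 or a number of a turn 0.188, either way. A call with a gripper value outside its range is refused whole. The fingers move at their own pace and stop on an object; "grip_force" is the grip in N (left out, the last holds). Time passes only in rows, so rows that do not move let the fingers close. It gives the time, the measured TCP pose, the force, the opening and the grip force at its end, in the units of the state.
- robot.read_state(): the state, without advancing time (a new reading comes with each control period).
- robot.camera(name): name is "scene" or "top"; returns the picture (420x560x3 uint8, red, green, blue); there is no depth.
- robot.get_calibration(name): a dict with "fov_y" (degrees; the focal length in pixels is half the picture's height over the tangent of half this angle, whatever the lens; pixels are square), "cx", "cy" (the principal point, pixels), "R" (3x3) and "t" (3): a world point X has camera coordinates R X + t. Camera axes: x right, y down, z forward; pixel columns grow to the right and rows downward; lengths in m; the calibration is good to about 2 mm. A picture is of the moment at which its call begins. get_calibration takes no time and is no camera call.
- robot.finish_job(): hands the job in; it is judged then, once.
The state is a dict: "t": time; "qpos": joint angles; "joint_velocities": joint speeds; "joint_efforts": joint torques, N m; "position": TCP position; "tcp_rot": TCP orientation; "force": force on the tool from outside, world axes, zero at the start; "moment": the same for the moment, N m; "opening": finger opening in m; "grip_force": force on a finger pad.
Only numpy, scipy, OpenCV 4.12 (cv2) and the standard library are available. Lean on these libraries where they do the work, as an engineer would, in place of code of your own. Each camera call takes 0.05 s, during which the arm holds its last target. There are 200 camera calls.

## Working session

There is one attempt and no reset: what is moved stays moved. The work goes in short steps, Python scripts to look and compute and a tool call to move; the robot and the scene stay as the last step left them, time stands still between calls to the robot, and variables do not carry over. Pictures are saved under pics/ and viewed, at most 10 in all, crops included, and the job is handed in when it is done.

Besides the shell and the picture viewer there is one more tool, called after ">>>" as a command line: name --pt "numbers of a row" for each row, then --argument value for the rest. carry_out: Moves the arm, as the interface text tells. Its arguments: {"type":"object","properties":{"deltas":{"type":"array"},"grip_force":{"type":"number"}},"required":["deltas"]}

```bash
mkdir -p pics; python3 - <<'E'
from station import robot
import cv2
for n in("scene","top"):
    cv2.imwrite(f"pics/{n}0.png",cv2.resize(robot.camera(n)[:,:,::-1],(800,600),interpolation=cv2.INTER_CUBIC))
    c=robot.get_calibration(n);print(n,c)
s=robot.read_state();print(s)
E
```

```text
scene {'fov_y': 47.905285269906855, 'cx': 273.33979681245876, 'cy': 210.2905803901048, 'R': array([[-0.61394597,  0.7892528 , -0.01226225],
       [ 0.6850815 ,  0.52506787, -0.50494264],
       [-0.39208888, -0.31840814, -0.8630658 ]]), 't': array([ 0.30777137, -0.28202116,  1.71375601])}
top {'fov_y': 55.579154827190095, 'cx': 283.01277980067783, 'cy': 204.14566137909912, 'R': array([[-0.02689747, -0.9996207 ,  0.00591393],
       [-0.98567352,  0.02553584, -0.16672025],
       [ 0.16650599, -0.01031356, -0.9859865 ]]), 't': array([0.02541436, 0.53222259, 1.09932898])}
{'t': 0.1, 'qpos': array([ 1.39720377,  0.50177411, -0.42678415,  1.55133946,  0.22077267,
        1.1383228 , -0.21027619]), 'joint_velocities': array([-2.70509304e-04, -2.57616819e-03,  8.10892910e-04, -3.65925479e-03,
       -1.03187438e-03,  2.87096399e-05, -8.16526498e-04]), 'joint_efforts': array([-1.11150689e-02, -5.70805585e+01, -5.83873183e+00, -2.81743562e+01,
        1.03529077e-02,  5.57696651e-03, -1.58801288e-05]), 'position': array([ 0.27466306, -0.58841882,  0.23035095]), 'tcp_rot': array([-3.13979593e+00, -7.57366582e-05,  4.36831487e-01]), 'force': array([ 0.40780779, -0.52281982, -0.24899939]), 'moment': array([ 0.02842176, -0.00293637, -0.00311009]), 'grip_force': 0.0, 'opening': 0.08524893539336786}
```

View pics/scene0.png

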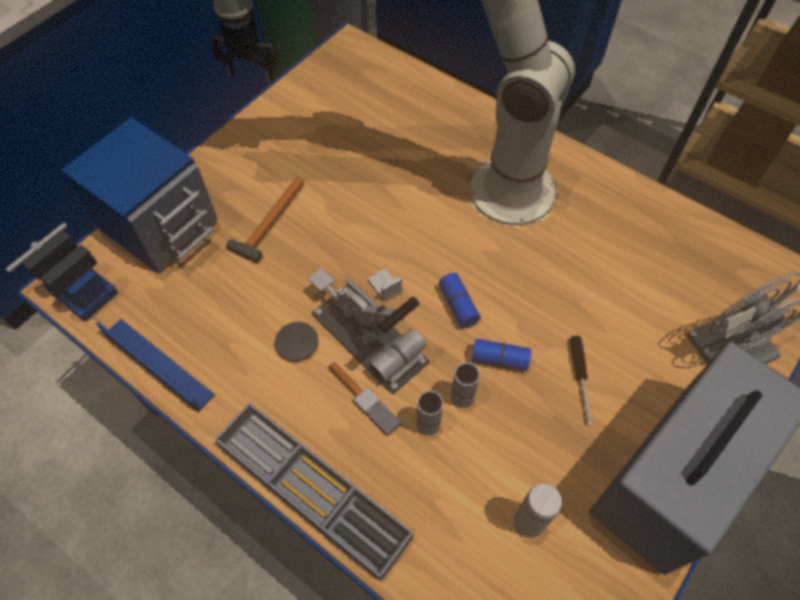

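View pics/top0.png

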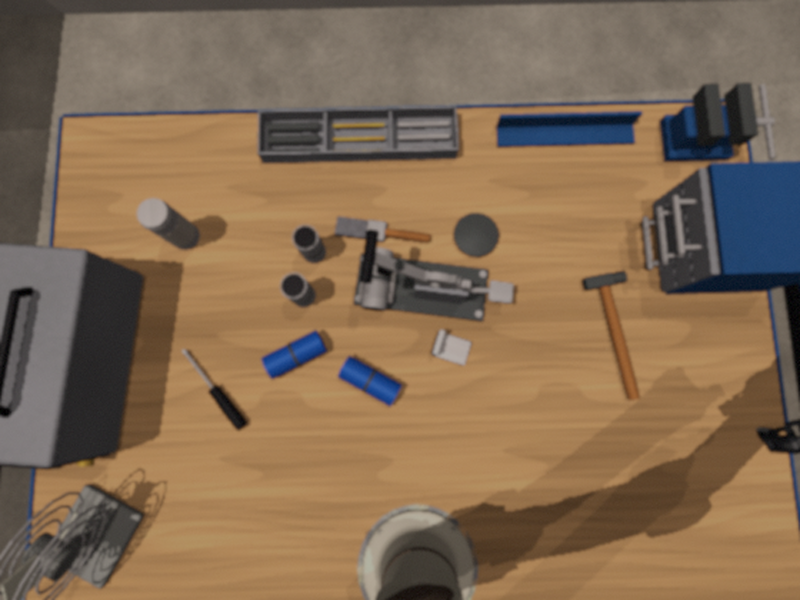

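The top view shows the clamp at about (430,285), with its thumb plate at (501,292), cross-bar at (369,257) and steel tube at (375,288). In the scene view the plate is at (321,281) and the cross-bar at (400,315). Possible confusions, in top-view pixels:
- **Thumb plate:** the aluminium bracket at (452,347). The plate is the one attached at the clamp's -x end, (501,292).
- **Tube:** the blue tubes at (294,354) and (370,381), and the standing tubes at (309,243) and (297,290).
- **Cross-bar:** the scriber handle at (228,408).

Next I'll check the choice in one close crop.

```bash
python3 - <<'E'
from station import robot
import cv2,numpy as np
a=robot.camera("scene")[:,:,::-1][175:285,205:315]
b=robot.camera("top")[:,:,::-1][150:260,240:370]
a=cv2.resize(a,None,fx=3.6,fy=3.6,interpolation=cv2.INTER_CUBIC)  # 396
b=cv2.resize(b,None,fx=3.05,fy=3.6*1.0,interpolation=cv2.INTER_CUBIC)
print(a.shape,b.shape)
cv2.imwrite("pics/c1.png",np.hstack([a,b]))
E
```

```text
(396, 396, 3) (396, 396, 3)
```

View pics/c1.png

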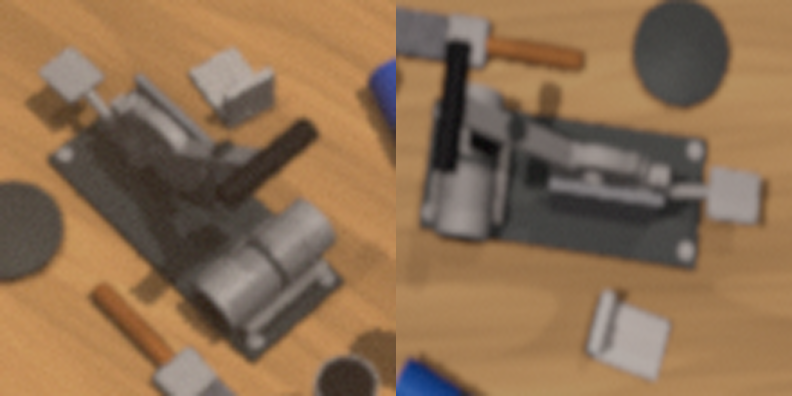

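The crop confirms the choice. The plate centre is at scene (72,76) and top (734,195) in the crop. The cross-bar ends are at scene (227,188) and (309,130), and top (457,45) and (446,165). The base-plate corners are also visible, so I'll fit the clamp pose.

```bash
cat > h.py <<'E'
import numpy as np
from station import robot
from scipy.spatial.transform import Rotation as Ro
def proj(n,X):
    c=robot.get_calibration(n);f=210/np.tan(np.radians(c['fov_y']/2))
    p=np.atleast_2d(X)@c['R'].T+c['t'];return p[:,:2]/p[:,2:]*f+[c['cx'],c['cy']]
def world(p,P): # p=x,y,yaw
    c,s=np.cos(p[2]),np.sin(p[2]);P=np.atleast_2d(P)
    return np.c_[p[0]+c*P[:,0]-s*P[:,1],p[1]+s*P[:,0]+c*P[:,1],P[:,2]]
def bar(th,y=0): a=.8727-th;return [.18*np.cos(a),y,.1+.18*np.sin(a)]
E
python3 - <<'E'
from h import *
from scipy.optimize import least_squares
S=np.array([[72,76],[52,157],[340,282],[255,356],[231,186],[306,132]])/3.6+[205,175]
T=(np.array([[734,195],[705,140],[693,266],[423,228],[457,48],[446,162]])-[396,0])/[3.05,3.6]+[240,150]
def mod(p):
    t=[-.13,0,.071]
    PS=[t,[-.11,-.055,.012],[.16,.055,.012],[.16,-.055,.012],bar(p[3],-.043),bar(p[3],.043)]
    PT=[t,[-.11,-.055,.012],[-.11,.055,.012],[.16,.055,.012],bar(p[3],-.043),bar(p[3],.043)]
    return proj("scene",world(p,PS))-S,proj("top",world(p,PT))-T
r=least_squares(lambda p:np.vstack(mod(p)).ravel(),[.55,-.05,1.57,.05],loss='soft_l1')
print(r.x);print(np.round(np.hstack(mod(r.x)),1))
p=r.x
print("plate",world(p,[-.13,0,.071]),"bar",world(p,bar(p[3])),"level bar",world(p,bar(.873)))
E
```

```text
[ 0.54463057 -0.04714798  1.41857309  0.03544103]
[[-0.1 -1.7 -1.1 -0.6]
 [-1.7 -0.7  0.1 -0.8]
 [ 1.6 -2.   0.3  0.6]
 [-0.5  0.3 -2.4 -0.3]
 [-1.5  2.1  0.4 -1.1]
 [ 0.8 -2.2 -0.8  1.8]]
plate [[ 0.52491789 -0.17564471  0.071     ]] bar [[0.56290427 0.07196874 0.23370594]] level bar [[0.57192506 0.13077057 0.099946  ]]
```

>>> carry_out --pt "0 0 -0.164 0 0 0 1" --pt "0 0 -0.164 0 0 0 1" --pt "0 0 -0.164 0 0 0 1" --pt "0 0 -0.164 0 0 0 1" --pt "0 0 -0.164 0 0 0 1" --pt "0 0 -0.162 0 0 0 1" --pt "0 0 0 0 0 0 1"

```text
t: 1.08
position: [0.2748, -0.5889, 0.231]
tcp_rot: [3.142, -0.001, 1.417]
force: [-0.6, 0.6, 0.0]
opening: -0.0003
grip_force: 0.0
```

>>> carry_out --pt "0 0 0 20 8 0 1" --pt "0 0 0 46 19 0 1" --pt "0 0 0 46 19 0 1" --pt "0 0 0 46 19 0 1" --pt "0 0 0 46 19 0 1" --pt "0 0 0 46 19 0 1" --pt "0 0 0 46 19 0 1" --pt "0 0 0 46 19 0 1" --pt "0 0 0 46 19 0 1" --pt "0 0 0 46 19 0 1"

```text
t: 2.33
position: [0.518, -0.1839, 0.2315]
tcp_rot: [3.141, 0.0, 1.418]
force: [0.7, 0.2, 0.8]
opening: -0.0001
grip_force: 0.0
```

>>> carry_out --pt "0 0 0 8 6 0 1" --pt "0 0 0 0 0 0 1"

```text
t: 2.58
position: [0.5248, -0.1785, 0.2314]
tcp_rot: [-3.141, 0.0, 1.42]
force: [0.3, -0.4, -0.4]
opening: 0.0002
grip_force: 0.0
```

>>> carry_out --pt "0 0 0 0 0 40 1" --pt "0 0 0 0 0 50 1" --pt "0 0 0 0 0 40 1" --pt "0 0 0 0 0 16 1" --pt "0 0 0 0 0 0 1"

```text
t: 3.2
position: [0.5239, -0.1808, 0.0848]
tcp_rot: [-3.14, -0.0, 1.417]
force: [0.4, 0.1, -0.0]
opening: -0.0005
grip_force: 0.0
```

```bash
cat > look.py <<'E'
import sys,cv2
from h import *
def look(name,sc=(205,175,110,110),tp=(240,150,130,110)):
    o=[]
    for n,(x,y,w,h) in(("scene",sc),("top",tp)):
        o.append(cv2.resize(robot.camera(n)[y:y+h,x:x+w,::-1],(400,int(400*h/w)),interpolation=cv2.INTER_CUBIC))
    m=max(i.shape[0] for i in o)
    cv2.imwrite(f"pics/{name}.png",np.hstack([cv2.copyMakeBorder(i,0,m-i.shape[0],0,0,0) for i in o]))
look(sys.argv[1])
E
python3 look.py d1
```

```text
(no output)
```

View pics/d1.png

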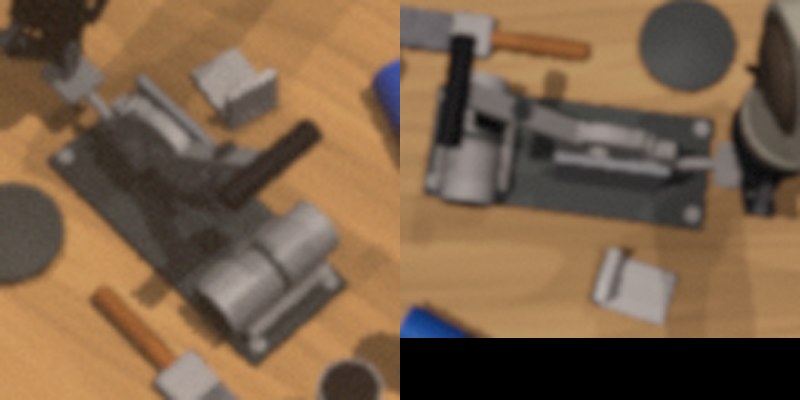

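The fingertips, at about (65,62) in the scene half, sit just above the plate at (75,78). Now I'll press down.

>>> carry_out --pt "0 0 0 2 0 6 1" --pt "0 0 0 0 0 6 1" --pt "0 0 0 0 0 5 1" --pt "0 0 0 0 0 5 1" --pt "0 0 0 0 0 0 1"

```text
t: 3.92
position: [0.5251, -0.1784, 0.063]
tcp_rot: [-3.141, -0.0, 1.418]
force: [1.4, -0.0, 0.6]
opening: 0.0004
grip_force: 0.2
```

>>> carry_out --pt "0 0 0 0 0 4 1" --pt "0 0 0 0 0 4 1" --pt "0 0 0 0 0 4 1" --pt "0 0 0 0 0 0 1"

```text
t: 4.42
position: [0.5251, -0.178, 0.051]
tcp_rot: [-3.141, -0.0, 1.419]
force: [0.2, -2.8, 2.4]
opening: -0.0002
grip_force: 1.2
```

>>> carry_out --pt "0 0 0 -1 0 4 1" --pt "0 0 0 -1 0 4 1" --pt "0 0 0 0 0 3 1" --pt "0 0 0 0 0 0 1"

```text
t: 4.92
position: [0.5247, -0.1795, 0.0399]
tcp_rot: [-3.141, -0.001, 1.419]
force: [0.5, -0.8, -0.4]
opening: -0.0
grip_force: 0.3
```

```bash
python3 look.py d2; python3 -c "
from h import *
s=robot.read_state();print(s['force'],s['position'])"
```

```text
[-0.27988601  0.86998904  0.30637675] [ 0.52452241 -0.17933895  0.04001077]
```

View pics/d2.png

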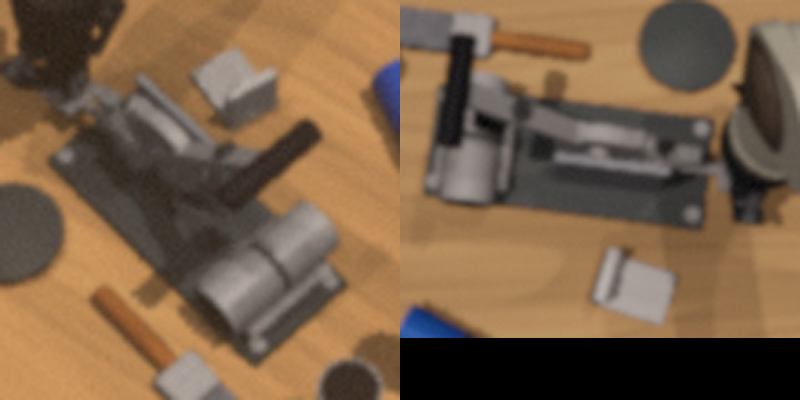

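The plate, now at about (75,98) in the scene half, has sunk and tilted. I'll press a little further and then retract up.

>>> carry_out --pt "0 0 0 0 0 2 1" --pt "0 0 0 0 0 1 1" --pt "0 0 0 0 0 0 1"

```text
t: 5.4
position: [0.5248, -0.1794, 0.0388]
tcp_rot: [-3.141, 0.001, 1.42]
force: [-5.2, 1.4, 16.4]
opening: -0.0
grip_force: 7.5
```

>>> carry_out --pt "0 0 0 0 0 -10 1" --pt "0 0 0 0 0 -40 1" --pt "0 0 0 0 0 -50 1" --pt "0 0 0 0 0 -50 1" --pt "0 0 0 0 0 -50 1" --pt "0 0 0 0 0 -40 1" --pt "0 0 0 0 0 -23 1" --pt "0 0 0 0 0 0 1"

```text
t: 6.4
position: [0.5259, -0.1799, 0.3022]
tcp_rot: [3.138, 0.001, 1.419]
force: [0.7, -0.3, 0.4]
opening: 0.0001
grip_force: 0.0
```

>>> carry_out --pt "0 0 0 20 0 0 1" --pt "0 0 0 40 0 0 1" --pt "0 0 0 50 0 0 1" --pt "0 0 0 50 0 0 1" --pt "0 0 0 50 -1 0 1" --pt "0 0 0 30 0 12 1" --pt "0 0 0 12 0 15 1" --pt "0 0 0 0 0 13 1" --pt "0 0 0 0 0 0 1"

```text
t: 7.52
position: [0.5608, 0.0672, 0.2582]
tcp_rot: [-3.138, 0.002, 1.417]
force: [-0.4, 0.6, 0.1]
opening: -0.0002
grip_force: 0.0
```

```bash
python3 look.py d3; python3 -c "
from h import *
s=robot.read_state();print(s['force'],s['position'])
print(proj('scene',s['position'])-[205,175],proj('top',s['position'])-[240,150])"
```

```text
[ 0.18197043 -1.47278103 -0.15141254] [0.56198495 0.06748541 0.25999847]
[[73.19681351 37.99400255]] [[19.32873081 27.17835324]]
```

View pics/d3.png

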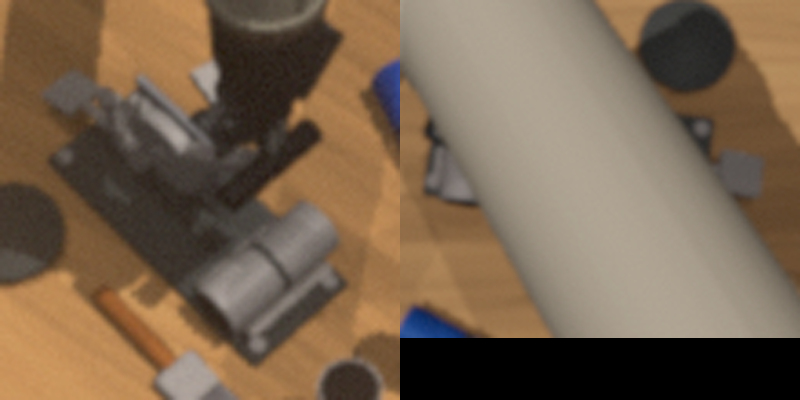

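Fingertips at about (268,143) in the scene half are right over the middle of the bar at (272,160). The pawl plate at (72,92) has stayed down. I'll push along the arc.

>>> carry_out --pt "0 0 0 1 0 8 1" --pt "0 0 0 1 0 6 1" --pt "0 0 0 3.4 0 3.4 1" --pt "0 0 0 5 0 5 1" --pt "0 0 0 5 0 5 1" --pt "0 0 0 4 0 5 1" --pt "0 0 0 0 0 0 1"

```text
t: 8.5
position: [0.5648, 0.0895, 0.2275]
tcp_rot: [-3.141, -0.001, 1.42]
force: [0.1, 0.5, -0.4]
opening: 0.0
grip_force: 0.1
```

```bash
python3 look.py d4; python3 -c "
from h import *
s=robot.read_state();print(s['force'],s['position'])"
```

```text
[ 0.79954378  0.47023853 -0.33777994] [0.56458716 0.08895411 0.22755755]
```

View pics/d4.png

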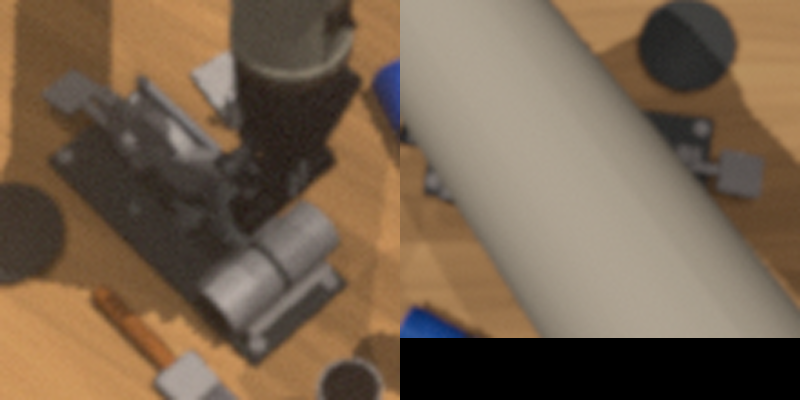

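The bar moves with the fingertips: its near end went to (330,155) and the tip is in step with the arc at an arm angle of about 40°. I'll keep going.

>>> carry_out --pt "0 0 0 3 0 5.4 1" --pt "0 0 0 3 0 5.4 1" --pt "0 0 0 5 0 8 1" --pt "0 0 0 5 0 8 1" --pt "0 0 0 4 0 8.4 1" --pt "0 0 0 4 0 8.4 1" --pt "0 0 0 3.4 0 8.8 1" --pt "0 0 0 3.4 0 8.8 1" --pt "0 0 0 0 0 0 1"

```text
t: 9.72
position: [0.5695, 0.1201, 0.1667]
tcp_rot: [3.141, -0.001, 1.42]
force: [0.3, 0.7, 2.2]
opening: 0.0001
grip_force: 0.8
```

>>> carry_out --pt "0 0 0 2.5 0 9 1" --pt "0 0 0 2.5 0 9 1" --pt "0 0 0 1.5 0 9 1" --pt "0 0 0 1.5 0 9 1" --pt "0 0 0 1 0 7 1" --pt "0 0 0 0 0 6 1" --pt "0 0 0 0 0 3 1" --pt "0 0 0 0 0 0 1"

```text
t: 10.72
position: [0.5702, 0.1267, 0.114]
tcp_rot: [-3.14, 0.002, 1.418]
force: [0.7, 0.4, 0.3]
opening: 0.0001
grip_force: 0.4
```

>>> carry_out --pt "0 0 0 0 0 2 1" --pt "0 0 0 0 0 1 1" --pt "0 0 0 0 0 0 1"

```text
t: 11.1
position: [0.5704, 0.127, 0.1114]
tcp_rot: [-3.141, 0.001, 1.418]
force: [-0.9, -1.4, 1.7]
opening: 0.0003
grip_force: 0.9
```

>>> carry_out --pt "0 0 0 0 0 1 1" --pt "0 0 0 0 0 0 1"

```text
t: 11.35
position: [0.5705, 0.1271, 0.1109]
tcp_rot: [-3.141, 0.001, 1.419]
force: [-3.0, -2.4, 6.9]
opening: -0.0
grip_force: 3.0
```

>>> carry_out --pt "0 0 0 0 0 1 1" --pt "0 0 0 0 0 0 1"

```text
t: 11.6
position: [0.5706, 0.1271, 0.1107]
tcp_rot: [-3.141, 0.002, 1.419]
force: [-4.7, -3.2, 13.3]
opening: -0.0001
grip_force: 6.1
```

The arm is on a firm stop, with the shoe on the tube. I'll retract straight up, then back towards the robot.

>>> carry_out --pt "0 0 0 0 0 -6 1" --pt "0 0 0 0 0 -30 1" --pt "0 0 0 0 0 -50 1" --pt "0 0 0 0 0 -50 1" --pt "0 0 0 0 0 -40 1" --pt "0 0 0 0 -30 0 1" --pt "0 0 0 0 -40 0 1" --pt "0 0 0 0 -40 0 1" --pt "0 0 0 0 -20 0 1" --pt "0 0 0 0 0 0 1"

```text
t: 12.85
position: [0.4417, 0.1475, 0.2859]
tcp_rot: [3.14, 0.001, 1.42]
force: [0.7, 0.0, -0.2]
opening: -0.0001
grip_force: 0.0
```

```bash
python3 look.py d5; python3 -c "
from h import *
s=robot.read_state();print(s['force'],s['position'],s['joint_velocities'].round(3))"
```

```text
[-0.33128674 -0.70361378 -0.25743252] [0.44337629 0.14704281 0.28599916] [-0.003  0.021  0.009 -0.011 -0.001  0.001  0.   ]
```

View pics/d5.png

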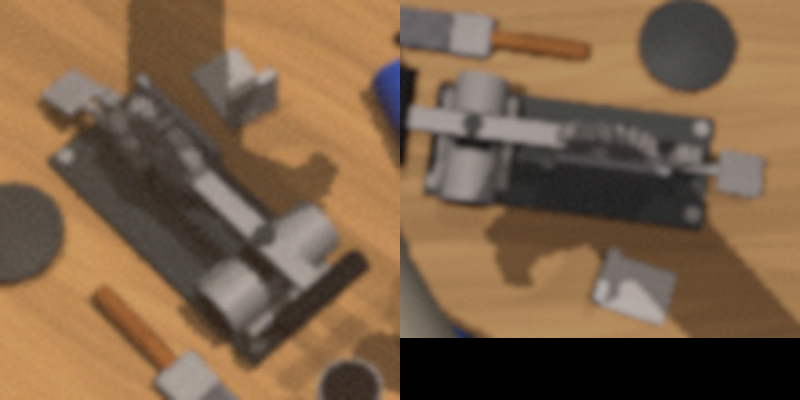

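The arm is level with its shoe on the tube at scene (263,232), the plate is still down at (72,92), and the neighbouring items haven't moved. I'm handing in.

```bash
python3 -c "
from station import robot
print(robot.finish_job())"
```

```text
the job is handed in; nothing more can be done
None
```

I pressed the pawl down to its stop, where it stayed, then pushed the clamp arm down until its shoe rested on the tube; I handed the job in at about 13 s with the robot clear of everything.

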